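Size a brass flange in the step gauge

ROBOT

A 6-joint arm with a two-finger parallel gripper is mounted at the origin on a cart in front of the work surface, level with it; the furniture and walls round the work are solid. World frame = base frame: x ahead of the robot, y to its left, z up, the work surface at z = 0. Lengths are in m, angles in rad, forces in N, time in s.
With the tool pointing down it reaches from about 0.325 to 0.775 m from the base axis. Payload 9.3 kg.
Tool frame: the origin (TCP) lies midway between the tips of the shut fingers; the grasp point (between the pads) lies 19 mm behind it; z points along the fingers, x is the direction in which the jaws open and shut, and the axes are right-handed (so a half turn about z gives the same grasp; the last joint's range is limited). The gripper opens to 85 mm and grips with 20 to 120 N. Pads are 22 mm wide; open, the fingers measure 114 mm over their backs; the gripper's body (76 mm by 85 mm) begins 54 mm behind the grasp point. The pads swing forward as they close: fully open they stand 13 mm farther back than shut.
Start: joints at [1.001, 0.259, 0.021, 1.334, 0, 1.418], TCP at [0.223, 0.503, 0.231] pointing down, gripper open.
Joint ranges: [-3.04, 3.04], [-0.91, 1.82], [-1.04, 1.36], [-1.92, 1.95], [-1.52, 1.45], [-3.14, 3.14]. Speed limits (rad/s): [2.22, 2.22, 2.79, 3.14, 3.14, 3.14].

INTERFACE

Orientations are given as a rotation vector (axis times angle).
In Python, from plant import readout, eyes, workorder gives the robot as it stands.
- The arm moves only by the tool apply_moves, never from a script. Its argument "rows" is one flat list of numbers, 7 for each row, row after row: the shift along the tool's x, y, z in m, then the turn, a rotation vector about the tool's x, y, z in rad, then the finger opening in m, from 0 to 0.0854. A call has 1 to 12 rows; each row is the pose to reach, as a shift and turn from the pose commanded when the call began, along the tool's axes at that moment; what a row does not reach only later rows make up. A row lasts 1/8 s, in which the tool goes at most 62.5 mm and 10.7 degrees, less where a joint would pass 70% of its speed; a pose out of reach is approached as far as the arm can. A call with a gripper value outside its range is refused whole. The fingers move at their own pace and stop on an object; "grip_force" is the grip in N (left out, the last holds). Time passes only in rows, so rows that repeat a pose let the fingers close. It gives the time, the measured TCP pose, the force and the opening at its end, in the units of the state.
- readout.read_state(): the state, without advancing time (a new reading comes with each control period).
- eyes.snapshot(name): name is "scene" or "top"; returns a dict with "frame" (400x640x3 uint8, red, green, blue), "fx", "fy", "cx", "cy" (pixels), "camera_from_world" (4x4, takes a point from world to camera coordinates). Camera axes: x right, y down, z forward; pixel columns grow to the right and rows downward; lengths in m; the calibration is good to about 2 mm. A picture is of the moment at which its call begins. There is no depth.
- workorder.finish_job(): hands the job in, once; it reports no verdict.
Trained networks look in a picture, given as the dict that the camera call returned (one of the last four; its "shot" number tells which), for a name from the list of things; names that differ only in an ending like _2 or _b are one class to them, and where a whole thing is asked for, a point or a joint stands for the part that bears it (a point fixed in the world has none). Each returns a list of dicts, best first, with "score" (0 to 1); they miss things now and then, are a little off and sometimes report something else, mostly with a low value. They report only what shows in the picture. A call takes as long as a camera call. They do not tell look-alikes from the thing itself.
- eyes.trace(picture, query): "pixels" (400x640 bool, what is visible of it) and "rect" ([left, top, right, bottom] in pixels, round what is visible of it).
- eyes.spot_point(picture, query): "pixel" ([row, column] in pixels: a listed point, or the origin of a listed thing).
The state is a dict: "t": time; "joint_positions": joint angles; "qvel": joint speeds; "joint_efforts": joint torques, N m; "tcp_pos": TCP position; "eef_rot": TCP orientation; "contact_force": force on the tool from outside, world axes, zero at the start; "ft_torque": the same for the moment, N m; "opening": finger opening in m.
Only numpy, scipy, OpenCV 4.12 (cv2) and the standard library are available. Lean on these libraries where they do the work, as an engineer would, in place of code of your own. Each camera call takes 0.05 s, during which the arm holds its last target.

TASK

Find the size of the brass flange that stands in the red-tagged slot of the rack. Lay it hub up and try it flat against the mouths of the step gauge, one lane after the other from the narrowest, pressing gently, until it enters a lane; slide it home against that lane's back stop and leave it there. Leave the other two flanges standing in the rack, and do not disturb the spirit lamp, the two small jars or the dowel stand.

Things in the scene. Friction and masses are not known exactly. Their poses are not given: they have to be found in the camera images.
- gauge: steel step gauge, fixed: base plate 110 x 192 x 6 mm; on it rails and a back stop 7 mm tall (top 13 mm above the bench) form three lanes, open at the front (-x) and above, widest at -y. The rails' mouth corners have 3 mm radius. A flange that fits has 2 mm of play; one too large jams with its centre still before the mouth. Origin: centre of the underside; x into the lanes, z up
- mouth_s (a point): middle of the mouth of the gauge's narrowest lane, on the rails' front line and the plate's top face (6 mm above the bench); lane 40 mm wide, 60 mm long from here to the back stop, marked by one black dot; the bare plate runs 37 mm in front of it. x points into the lane, z up
- mouth_m (a point): middle of the mouth of the gauge's middle lane, on the rails' front line and the plate's top face (6 mm above the bench); lane 47 mm wide, 60 mm long from here to the back stop, marked by two black dots; the bare plate runs 37 mm in front of it. x points into the lane, z up
- mouth_l (a point): middle of the mouth of the gauge's widest lane, on the rails' front line and the plate's top face (6 mm above the bench); lane 54 mm wide, 60 mm long from here to the back stop, marked by three black dots; the bare plate runs 37 mm in front of it. x points into the lane, z up
- rack: dark wooden rack, fixed: base 172 x 92 x 6 mm with three slots at x = -55, 0 and +55 mm, each 10.5 mm wide along x between ridges 8 mm thick and 8 mm tall. A flange stands in a slot on the base (6 mm above the bench), free to roll a few mm along y. Origin: centre of the underside, z up
- tag_red: red plate 26 x 5 x 24 mm, fixed, standing on the rack's base beside one slot, 41 mm from the slot's middle toward the rack's +y; that slot holds the flange to be sized. Origin: centre of its underside, 6 mm above the bench; same axes as the rack
- tag_grey_1: grey plate, else like the red one, at another slot
- tag_grey_2: grey plate, else like the red one, at the third slot
- disc_a: brass flange: round disc 8 mm thick, hub (14 mm diameter, 14 mm tall) on the middle of one face, 40 to 105 g. Disc diameter 38, 45 or 52 mm: one of each in the rack, the gauge tells which. Starts standing on its rim in a rack slot, hub toward the rack's +x. Origin: the rim's lowest point at the start, mid-thickness; x along the axis toward the hub, z up at the start
- disc_b: brass flange: round disc 8 mm thick, hub (14 mm diameter, 14 mm tall) on the middle of one face, 40 to 105 g. Disc diameter 38, 45 or 52 mm: one of each in the rack, the gauge tells which. Starts standing on its rim in a rack slot, hub toward the rack's +x. Origin: the rim's lowest point at the start, mid-thickness; x along the axis toward the hub, z up at the start
- disc_c: brass flange: round disc 8 mm thick, hub (14 mm diameter, 14 mm tall) on the middle of one face, 40 to 105 g. Disc diameter 38, 45 or 52 mm: one of each in the rack, the gauge tells which. Starts standing on its rim in a rack slot, hub toward the rack's +x. Origin: the rim's lowest point at the start, mid-thickness; x along the axis toward the hub, z up at the start
- disc_a_center (a point): centre of the disc of disc_a, on its axis, mid-thickness (4 mm from each face); axes as the body's (x toward the hub; x is up when it lies flat with the hub up)
- disc_b_center (a point): centre of the disc of disc_b, on its axis, mid-thickness (4 mm from each face); axes as the body's (x toward the hub; x is up when it lies flat with the hub up)
- disc_c_center (a point): centre of the disc of disc_c, on its axis, mid-thickness (4 mm from each face); axes as the body's (x toward the hub; x is up when it lies flat with the hub up)
- spirit_lamp: purple and brass spirit lamp, 62 mm diameter, 74 mm tall. Bystander, loose: leave where it is. Origin: centre of its underside
- jar_grit: small dark jar with a red cap, 30 mm diameter, 42 mm tall. Bystander, loose: leave where it is. Origin: centre of its underside
- jar_white: small white jar with a white cap, 30 mm diameter, 42 mm tall. Bystander, loose: leave where it is. Origin: centre of its underside
- dowel_stand: wooden stand 45 x 70 mm (x, y) with three upright dowels, 116 mm tall. Bystander, loose: leave where it is. Origin: centre of its underside
Things that resemble listed ones, but are neither listed nor needed, are in the scene too. Leave any green look-alike of the disc_b alone.

How it is judged:
On the way, in this order (a step that is already met when the one before it is completed fails the run):
1. the tagged flange, flat and hub up, is tried at the mouth of the narrowest lane (it touches there, or enters) (((x of disc_a_center in the frame of mouth_s between -0.016 and 0.014 m and y of disc_a_center in the frame of mouth_s between -0.005 and 0.005 m and (angle between disc_a_center's own x axis and vertical below 0.2 rad and z of disc_a_center in the frame of mouth_s between -0.002 and 0.01 m)) or (x of disc_b_center in the frame of mouth_s between -0.0120114 and -0.00301136 m and y of disc_b_center in the frame of mouth_s between -0.005 and 0.005 m and (angle between disc_b_center's own x axis and vertical below 0.2 rad and z of disc_b_center in the frame of mouth_s between -0.002 and 0.01 m) and contact force between disc_b and gauge above 0.5 N) or (x of disc_c_center in the frame of mouth_s between -0.0186635 and -0.00966352 m and y of disc_c_center in the frame of mouth_s between -0.005 and 0.005 m and (angle between disc_c_center's own x axis and vertical below 0.2 rad and z of disc_c_center in the frame of mouth_s between -0.002 and 0.01 m) and contact force between disc_c and gauge above 0.5 N))), for 0.05 s.
2. it is home in the narrowest or middle lane that is its size, or else (the largest flange) it is tried at the mouth of the middle lane too (((x of disc_a_center in the frame of mouth_s between 0.034 and 0.06 m and y of disc_a_center in the frame of mouth_s between -0.008 and 0.008 m and angle between disc_a_center's own x axis and vertical below 0.12 rad and z of disc_a_center in the frame of mouth_s between 0.001 and 0.0065 m) or (x of disc_b_center in the frame of mouth_m between 0.0305 and 0.06 m and y of disc_b_center in the frame of mouth_m between -0.008 and 0.008 m and angle between disc_b_center's own x axis and vertical below 0.12 rad and z of disc_b_center in the frame of mouth_m between 0.001 and 0.0065 m) or (x of disc_c_center in the frame of mouth_m between -0.0127792 and -0.00377922 m and y of disc_c_center in the frame of mouth_m between -0.005 and 0.005 m and (angle between disc_c_center's own x axis and vertical below 0.2 rad and z of disc_c_center in the frame of mouth_m between -0.002 and 0.01 m) and contact force between disc_c and gauge above 0.5 N))), for 0.05 s.
At the end, for the whole second after the job is handed in: The flange from the red-tagged slot lies flat, hub up, on the gauge's plate in the narrowest lane that takes it, its rim within 7 mm of the back stop, released and at rest; the other two flanges still stand in their slots, moved less than 15 mm ((((x of disc_a_center in the frame of mouth_s between 0.034 and 0.06 m and y of disc_a_center in the frame of mouth_s between -0.008 and 0.008 m and angle between disc_a_center's own x axis and vertical below 0.12 rad and z of disc_a_center in the frame of mouth_s between 0.001 and 0.0065 m) and ((distance of disc_b_center from where it was at the start of the episode below 0.015 m and horizontal distance between disc_b_center and tag_red above 0.056 m) and (distance of disc_c_center from where it was at the start of the episode below 0.015 m and horizontal distance between disc_c_center and tag_red above 0.056 m)) and linear speed of disc_a below 0.02 m/s and contact force between disc_a and the fingers below 0.05 N) or ((x of disc_b_center in the frame of mouth_m between 0.0305 and 0.06 m and y of disc_b_center in the frame of mouth_m between -0.008 and 0.008 m and angle between disc_b_center's own x axis and vertical below 0.12 rad and z of disc_b_center in the frame of mouth_m between 0.001 and 0.0065 m) and ((distance of disc_a_center from where it was at the start of the episode below 0.015 m and horizontal distance between disc_a_center and tag_red above 0.056 m) and (distance of disc_c_center from where it was at the start of the episode below 0.015 m and horizontal distance between disc_c_center and tag_red above 0.056 m)) and linear speed of disc_b below 0.02 m/s and contact force between disc_b and the fingers below 0.05 N) or ((x of disc_c_center in the frame of mouth_l between 0.027 and 0.06 m and y of disc_c_center in the frame of mouth_l between -0.008 and 0.008 m and angle between disc_c_center's own x axis and vertical below 0.12 rad and z of disc_c_center in the frame of mouth_l between 0.001 and 0.0065 m) and ((distance of disc_a_center from where it was at the start of the episode below 0.015 m and horizontal distance between disc_a_center and tag_red above 0.056 m) and (distance of disc_b_center from where it was at the start of the episode below 0.015 m and horizontal distance between disc_b_center and tag_red above 0.056 m)) and linear speed of disc_c below 0.02 m/s and contact force between disc_c and the fingers below 0.05 N))); the robot touches nothing.
It fails at once if the spirit lamp is shoved or tipped ((distance of spirit_lamp from where it was at the start of the episode above 0.025 m or angle between spirit_lamp's own z axis and vertical above 0.4 rad)).
It fails at once if a small jar is shoved or tipped ((distance of jar_grit from where it was at the start of the episode above 0.025 m or angle between jar_grit's own z axis and vertical above 0.4 rad) or (distance of jar_white from where it was at the start of the episode above 0.025 m or angle between jar_white's own z axis and vertical above 0.4 rad)).
It fails at once if the wooden dowel stand is shoved or tipped ((distance of dowel_stand from where it was at the start of the episode above 0.025 m or angle between dowel_stand's own z axis and vertical above 0.4 rad)).
It fails at once if the flange is put into a lane wider than the first one it fits ((x of disc_a_center in the frame of mouth_m between 0.004 and 0.06 m and y of disc_a_center in the frame of mouth_m between -0.01 and 0.01 m and z of disc_a_center in the frame of mouth_m between -0.002 and 0.0065 m) or (x of disc_a_center in the frame of mouth_l between 0.004 and 0.06 m and y of disc_a_center in the frame of mouth_l between -0.01 and 0.01 m and z of disc_a_center in the frame of mouth_l between -0.002 and 0.0065 m) or (x of disc_b_center in the frame of mouth_l between 0.004 and 0.06 m and y of disc_b_center in the frame of mouth_l between -0.01 and 0.01 m and z of disc_b_center in the frame of mouth_l between -0.002 and 0.0065 m)).
It fails at once if a flange is forced against the gauge (over 40 N) (contact force between any of disc_a, disc_b, disc_c and gauge above 40 N).
It also fails if it takes over 58 s, if anything falls off the work surface, if the arm or the gripper's body presses on something with over 40 N, if the wrist force passes 120 N, or if a joint passes its speed limit or range.

## Working session

There is one attempt and no reset: what is moved stays moved. The work goes in short steps, Python scripts to look and compute and a tool call to move; the robot and the scene stay as the last step left them, time stands still between calls to the robot, and variables do not carry over. Pictures are saved under pics/ and viewed, and the job is handed in when it is done.

Besides the shell and the picture viewer there is one more tool, called in YAML: its name, and indented under it one key for each argument. apply_moves: Moves the arm, as the interface text tells. Its arguments: {"type":"object","properties":{"rows":{"type":"array"},"grip_force":{"type":"number"}},"required":["rows"]}

```bash
ls; mkdir -p pics; python3 - <<'E'
from plant import readout, eyes
import cv2,numpy as np
s=readout.read_state();print(s)
for n in("scene","top"):
    p=eyes.snapshot(n);cv2.imwrite(f"pics/{n}0.png",p["frame"][:,:,::-1]);print(n,p["fx"],p["fy"],p["cx"],p["cy"],np.round(p["camera_from_world"],4).tolist(),p["shot"])
E
```

```text
pics
{'t': 0.0, 'joint_positions': array([ 1.00140792e+00,  2.59218470e-01,  2.06980970e-02,  1.33368641e+00,
       -2.48994878e-05,  1.41817489e+00]), 'qvel': array([ 0.00067433, -0.00061157, -0.00097286, -0.00020586, -0.00221009,
        0.00033627]), 'joint_efforts': array([ 9.24288506e-04, -5.55638480e+01,  3.44533467e+01,  1.34619224e-02,
       -1.86749744e-04,  1.52018686e-05]), 'tcp_pos': array([0.22250026, 0.50265381, 0.23062683]), 'eef_rot': array([ 2.63244662e+00,  1.71348588e+00, -2.00250066e-03]), 'contact_force': array([ 0.11215676, -0.02342009,  0.50939332]), 'ft_torque': array([ 0.02920353,  0.00882036, -0.01558158]), 'opening': 0.08530821707424728}
scene 421.1851756674923 421.1851756674923 314.3251956068017 205.72197983699152 [[0.549, -0.8358, 0.0043, -0.2944], [-0.5459, -0.3624, -0.7554, 0.3522], [0.6329, 0.4123, -0.6553, 0.8043], [0.0, 0.0, 0.0, 1.0]] 1
top 496.1093455727089 496.1093455727089 310.6131734122278 189.0552568238805 [[-0.0179, -0.9998, 0.0053, 0.0057], [-0.9979, 0.0176, -0.062, 0.5617], [0.0619, -0.0064, -0.9981, 1.2386], [0.0, 0.0, 0.0, 1.0]] 2
```

View pics/scene0.png

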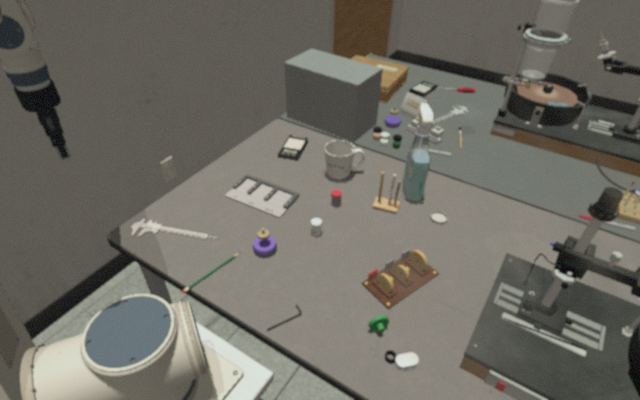

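View pics/top0.png

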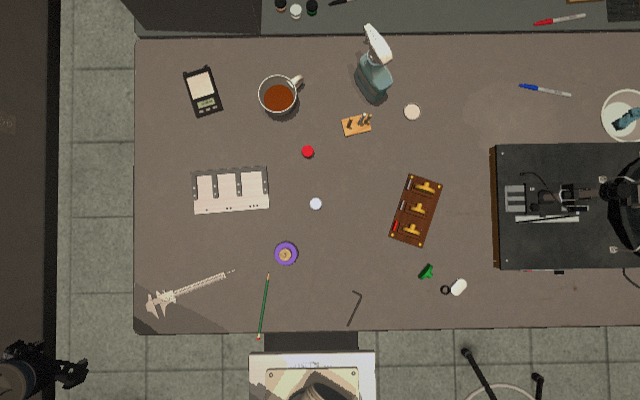

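The top view shows the gauge at cols 192-270, rows 165-215, and the rack at cols 388-442, rows 173-248. A red tag is near (col 394, row 227). The only green flange look-alike lies at (426,271), off the rack. I'll enlarge both areas and measure.

```bash
cat > h.py <<'E'
import numpy as np,cv2
from plant import readout, eyes, workorder
def ray(p,px):
    # px=(col,row)
    T=p["camera_from_world"];R=T[:3,:3];t=T[:3,3]
    d=R.T@np.array([(px[0]-p["cx"])/p["fx"],(px[1]-p["cy"])/p["fy"],1]);return -R.T@t,d
def atz(p,px,z):
    o,d=ray(p,px);return o+d*(z-o[2])/d[2]
def proj(p,X):
    T=p["camera_from_world"];c=T[:3,:3]@np.asarray(X)+T[:3,3]
    return np.array([p["fx"]*c[0]/c[2]+p["cx"],p["fy"]*c[1]/c[2]+p["cy"]])
def crop(p,name,c0,r0,c1,r1,k):
    cv2.imwrite("pics/"+name,cv2.resize(p["frame"][r0:r1,c0:c1,::-1],None,fx=k,fy=k,interpolation=cv2.INTER_CUBIC))
def tri(a,pa,b,pb):
    A=[];B=[]
    for p,x in((a,pa),(b,pb)):
        o,d=ray(p,x);d=d/np.linalg.norm(d);M=np.eye(3)-np.outer(d,d);A.append(M);B.append(M@o)
    return np.linalg.lstsq(np.vstack(A),np.hstack(B),rcond=None)[0]
E
python3 - <<'E'
from h import *
t=eyes.snapshot("top");s=eyes.snapshot("scene")
crop(t,"rt.png",380,165,450,255,6);crop(s,"rs.png",355,240,445,310,8);crop(t,"gt.png",180,155,280,225,8)
Z=dict(gauge=0,mouth_s=.006,mouth_m=.006,mouth_l=.006,rack=0,tag_red=.006,tag_grey_1=.006,disc_a=.006,disc_a_center=.028,spirit_lamp=0,jar_grit=0,jar_white=0,dowel_stand=0)
for q,z in Z.items():
    for n,p in(("t",t),("s",s)):
        for r in eyes.spot_point(p,q)[:4]:
            px=r["pixel"][::-1];print(q,n,round(r["score"],2),np.round(px,1),np.round(atz(p,px,z),4)[:2])
E
```

```text
gauge t 0.77 [231.3 190.4] [0.5629 0.1991]
gauge s 0.88 [264.  196.7] [0.564  0.1957]
gauge s 0.62 [403.6 278.8] [ 0.5068 -0.2758]
gauge s 0.38 [402.6 278.9] [ 0.5052 -0.2739]
mouth_s t 0.91 [204.6 197.2] [0.5464 0.2663]
mouth_s t 0.74 [223.  195.6] [0.5496 0.2194]
mouth_s t 0.56 [253.2 194.2] [0.5518 0.1424]
mouth_s s 0.93 [256.8 201. ] [0.5317 0.1961]
mouth_s s 0.71 [273.4 202.6] [0.5526 0.1518]
mouth_s s 0.63 [242.3 192.8] [0.5372 0.2556]
mouth_m t 0.91 [204.6 197.2] [0.5464 0.2663]
mouth_m t 0.74 [223.  195.6] [0.5496 0.2194]
mouth_m t 0.56 [253.2 194.2] [0.5518 0.1424]
mouth_m s 0.93 [256.8 201. ] [0.5317 0.1961]
mouth_m s 0.71 [273.4 202.6] [0.5526 0.1518]
mouth_m s 0.63 [242.3 192.8] [0.5372 0.2556]
mouth_l t 0.91 [204.6 197.2] [0.5464 0.2663]
mouth_l t 0.74 [223.  195.6] [0.5496 0.2194]
mouth_l t 0.56 [253.2 194.2] [0.5518 0.1424]
mouth_l s 0.93 [256.8 201. ] [0.5317 0.1961]
mouth_l s 0.71 [273.4 202.6] [0.5526 0.1518]
mouth_l s 0.63 [242.3 192.8] [0.5372 0.2556]
rack t 0.63 [414.2 209.2] [ 0.5064 -0.2689]
rack s 0.61 [400.9 279.1] [ 0.5024 -0.2708]
tag_red t 0.59 [393.3 224.
[... 728 characters left out ...]
-0.2646]
disc_a_center s 0.58 [402.7 275. ] [ 0.4928 -0.2755]
spirit_lamp t 0.81 [285.4 252.4] [0.4023 0.0627]
spirit_lamp t 0.3 [414.4 208.8] [ 0.5074 -0.2695]
spirit_lamp s 0.92 [264.2 249.2] [0.3983 0.0635]
spirit_lamp s 0.58 [402.6 257.5] [ 0.5686 -0.2453]
jar_grit t 0.63 [306.9 152.4] [0.6576 0.0035]
jar_grit t 0.54 [415.6 210.9] [ 0.502  -0.2724]
jar_grit s 0.59 [333.4 203. ] [0.6528 0.0103]
jar_white t 0.39 [314.  203.4] [ 0.5258 -0.0124]
jar_white s 0.5 [317.9 235.1] [ 0.5175 -0.0237]
dowel_stand t 0.6 [354.1 125.4] [ 0.7259 -0.1199]
dowel_stand t 0.17 [410.7 229.2] [ 0.4554 -0.2584]
dowel_stand s 0.64 [385.8 205.2] [ 0.7281 -0.1208]
dowel_stand s 0.15 [416.8 265. ] [ 0.5651 -0.2851]
```

View pics/rt.png

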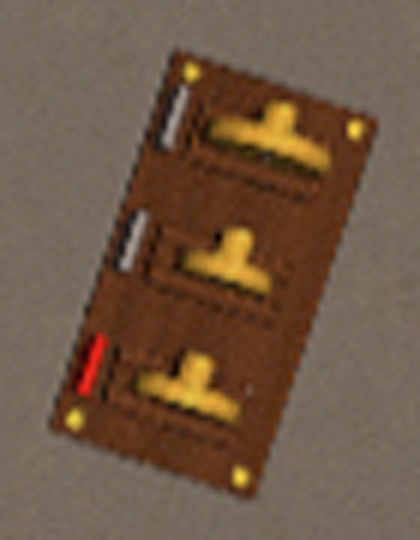

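View pics/rs.png

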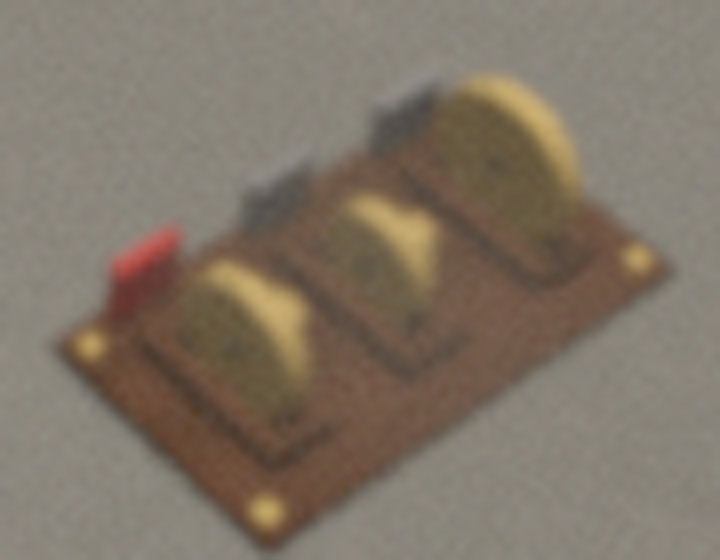

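View pics/gt.png

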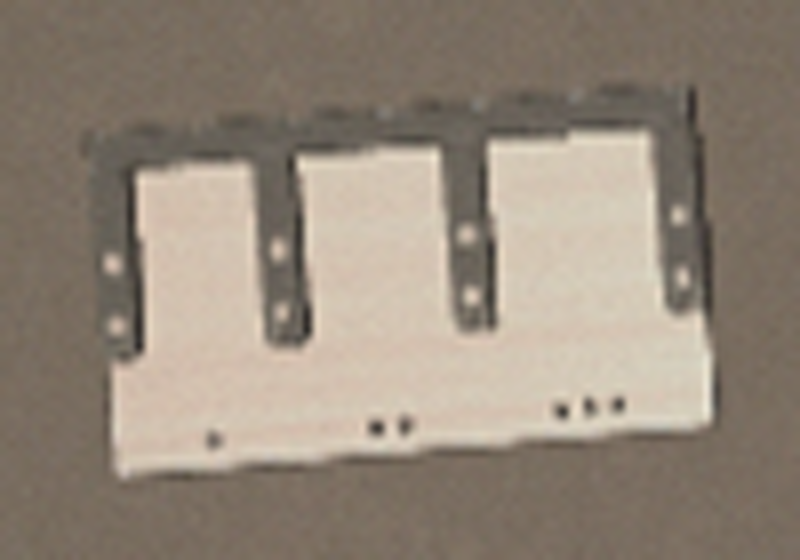

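The red-tagged flange is the one nearest the robot, at top view (410,229) and scene (383,283). The grey-tagged ones are at (415,209) and (421,188). The green look-alike at (426,271) lies off the rack. I'll fit the gauge and rack poses and check them with an overlay.

```bash
cat > fit.py <<'E'
from h import *
from scipy.optimize import least_squares
t=eyes.snapshot("top");s=eyes.snapshot("scene")
print("cam",-t["camera_from_world"][:3,:3].T@t["camera_from_world"][:3,3])
def fitpose(views,x0):
    def W(q,m): c,sn=np.cos(q[2]),np.sin(q[2]);return [q[0]+c*m[0]-sn*m[1],q[1]+sn*m[0]+c*m[1],m[2]]
    f=lambda q:np.concatenate([proj(p,W(q,m))-px for p,m,px in views])
    r=least_squares(f,x0);return r.x,f(r.x).reshape(-1,2),W
g=lambda c,r:np.array([180+c/8-.4,155+r/8-.4])
G=[(t,(-.055,.096,.006),g(118,475)),(t,(-.055,-.096,.006),g(713,428)),(t,(.055,.096,.013),g(90,137)),(t,(.055,-.096,.013),g(690,88)),
 (t,(.042,.0305,.006),g(298,156)),(t,(.042,-.02925,.006),g(488,140)),(t,(.042,.08325,.006),g(137,168))]
q,r,W=fitpose(G,[.56,.2,.08]);print("gauge",np.round(q,4),np.round(r,1).tolist());gq=q
k=lambda c,r:np.array([380+c/6-.4,165+r/6-.4])
R=[(t,(-.086,.046,.006),k(50,432)),(t,(-.086,-.046,.006),k(253,498)),(t,(.086,.046,.006),k(176,50)),(t,(.086,-.046,.006),k(380,120))]
q,r,W=fitpose(R,[.5,-.27,-.35]);print("rack",np.round(q,4),np.round(r,1).tolist());rq=q
np.save("g.npy",gq);np.save("r.npy",rq)
def ov(p,name,q,lines,box,kk):
    im=cv2.resize(p["frame"][box[1]:box[3],box[0]:box[2],::-1],None,fx=kk,fy=kk,interpolation=cv2.INTER_CUBIC)
    for a,b in lines:
        P=[tuple(int(v) for v in (proj(p,W(q,m))+.5-np.array(box[:2]))*kk) for m in(a,b)]
        cv2.line(im,P[0],P[1],(255,0,255),1)
    cv2.imwrite("pics/"+name,im)
def rect(x0,x1,y0,y1,z):
    c=[(x0,y0,z),(x1,y0,z),(x1,y1,z),(x0,y1,z)];return [(c[i],c[(i+1)%4]) for i in range(4)]
GL=rect(-.055,.055,-.096,.096,.006)
for a,b in((.08325,.04325),(.0305,-.0165),(-.02925,-.08325)): GL+=rect(-.018,.042,b,a,.006)
RL=rect(-.086,.086,-.046,.046,.006)+rect(-.068,-.042,.0385,.0435,.030)
for x in(-.055,0,.055): RL+=rect(x-.00525,x+.00525,-.03,.03,.006)
ov(t,"og_t.png",gq,GL,(180,155,280,225),8);ov(s,"og_s.png",gq,GL,(215,165,305,225),8)
ov(t,"or_t.png",rq,RL,(380,165,450,255),6);ov(s,"or_s.png",rq,RL,(355,240,445,310),8)
E
python3 fit.py
python3 -c "
import cv2,numpy as np
a=[cv2.resize(cv2.imread('pics/'+n),(400,280)) for n in('og_t.png','og_s.png')];c=[cv2.resize(cv2.imread('pics/'+n),(400,310)) for n in('or_t.png','or_s.png')]
cv2.imwrite('pics/ov.png',np.vstack([np.hstack(a),np.hstack(c)]))"
```

```text
cam [0.48392957 0.00377808 1.27103736]
gauge [0.5643 0.201  0.0603] [[-0.4, 0.2], [0.6, 0.2], [-0.3, -0.8], [0.1, -0.5], [0.3, 0.2], [-0.1, 0.4], [-0.2, 0.3]]
rack [ 0.5034 -0.2707 -0.3493] [[-0.3, -0.2], [0.3, 0.6], [-0.0, -0.2], [0.0, -0.2]]
```

View pics/ov.png

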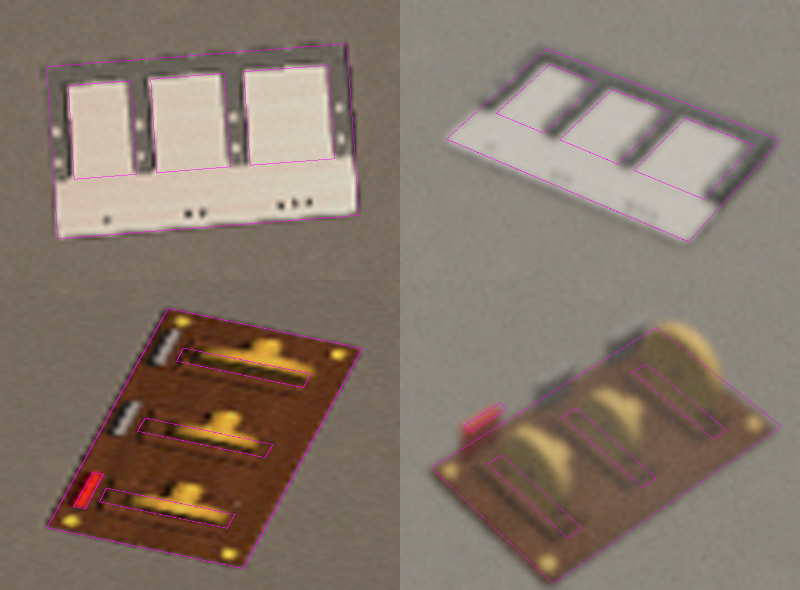

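```bash
python3 - <<'E'
from h import *
rq=np.load("r.npy");gq=np.load("g.npy");t=eyes.snapshot("top")
def loc(q,X): c,s=np.cos(q[2]),np.sin(q[2]);d=X[:2]-q[:2];return np.array([c*d[0]+s*d[1],-s*d[0]+c*d[1]])
k=lambda c,r:np.array([380+c/6-.4,165+r/6-.4])
for nm,c,z in(("L",(138,380),.028),("R",(240,412),.028),("hubL",(187,362),.028),("hubR",(212,368),.028),("hubend",(203,350),.034)):
    print(nm,np.round(loc(rq,atz(t,k(*c),z)),4))
# world targets
W=lambda q,m:np.array([q[0]+np.cos(q[2])*m[0]-np.sin(q[2])*m[1],q[1]+np.sin(q[2])*m[0]+np.cos(q[2])*m[1]])
for n,y in(("s",.06325),("m",.007),("l",-.05625)): print(n,W(gq,(-.018,y)))
print("slot",W(rq,(-.055,0)),"grasp",W(rq,(-.0385,0)))
for p,q in ((t,"disc_a"),):
    for r in eyes.trace(p,q)[:4]: print(r["score"],r["rect"])
E
```

```text
L [-0.0543  0.0209]
R [-0.053  -0.0235]
hubL [-0.0405  0.004 ]
hubR [-0.0395 -0.0067]
hubend [-0.034   0.0004]
s [0.54256328 0.26301762]
m [0.54595208 0.20686979]
l [0.54976261 0.14373468]
slot [ 0.45173667 -0.25185357] grasp [ 0.46724015 -0.25750088]
0.53 [401.7, 223.6, 418.7, 237.3]
```

apply_moves:
  rows: [-0.597,0.532,0.05,0,0,-0.0675,0.04,-0.597,0.532,0.05,0,0,-0.0675,0.04,-0.597,0.532,0.05,0,0,-0.0675,0.04,-0.597,0.532,0.05,0,0,-0.0675,0.04,-0.597,0.532,0.05,0,0,-0.0675,0.04,-0.597,0.532,0.05,0,0,-0.0675,0.04,-0.597,0.532,0.05,0,0,-0.0675,0.04,-0.597,0.532,0.05,0,0,-0.0675,0.04,-0.597,0.532,0.05,0,0,-0.0675,0.04,-0.597,0.532,0.05,0,0,-0.0675,0.04,-0.597,0.532,0.05,0,0,-0.0675,0.04,-0.597,0.532,0.05,0,0,-0.0675,0.04]
  grip_force: 30

```text
t: 3.2
tcp_pos: [0.4521, -0.212, 0.1845]
eef_rot: [2.574, 1.801, 0.001]
contact_force: [2.2, 1.6, 0.7]
opening: 0.0399
```

```bash
cat > d.py <<'E'
from h import *
import sys
from scipy.spatial.transform import Rotation as Ro
# usage: d.py x y z yaw_of_tool_y_deg
a=[float(v) for v in sys.argv[1:]]
s=readout.read_state();R=Ro.from_rotvec(s["eef_rot"])
ya=np.deg2rad(a[3]);ty=np.array([np.cos(ya),np.sin(ya),0]);tz=np.array([0,0,-1.]);tx=np.cross(ty,tz)
Rt=Ro.from_matrix(np.c_[tx,ty,tz])
print("t",round(s["t"],3),"tcp",np.round(s["tcp_pos"],4),"F",np.round(s["contact_force"],1),"open",round(s["opening"],4),"j",np.round(s["joint_positions"],2))
print("shift",np.round(R.inv().apply(np.array(a[:3])-s["tcp_pos"]),4),"turn",np.round((R.inv()*Rt).as_rotvec(),4))
E
python3 d.py .4668 -.2586 .018 -20.01
```

```text
t 3.2 tcp [ 0.4521 -0.212   0.1845] F [2.2 1.6 0.7] open 0.0399 j [-0.61  0.19 -0.19  1.19  0.   -0.26]
shift [-0.0387  0.0297  0.1666] turn [ 0.0007  0.     -0.0007]
```

apply_moves:
  rows: [-0.038,0.03,0.1,0,0,0,0.04,-0.038,0.03,0.1,0,0,0,0.04,-0.038,0.03,0.1,0,0,0,0.04,-0.038,0.03,0.1,0,0,0,0.04]

```text
t: 3.7
tcp_pos: [0.4672, -0.2555, 0.0856]
eef_rot: [2.573, 1.801, 0.001]
contact_force: [0.3, -0.0, -0.4]
opening: 0.0398
```

```bash
python3 d.py .4668 -.2586 .018 -20.01; python3 -c "
from h import *
t=eyes.snapshot('top');crop(t,'h1.png',370,150,470,270,5)
s=eyes.snapshot('scene');crop(s,'h2.png',345,210,455,320,5)"
python3 -c "
import cv2,numpy as np
cv2.imwrite('pics/h.png',np.hstack([cv2.resize(cv2.imread('pics/'+n),(400,h)) for n,h in(('h1.png',480),('h2.png',480))]))"
```

```text
t 3.7 tcp [ 0.4672 -0.2555  0.0856] F [ 0.3 -0.  -0.4] open 0.0398 j [-0.66  0.31 -0.29  0.97  0.   -0.31]
shift [-0.0031  0.0006  0.0676] turn [0.0006 0.     0.    ]
```

View pics/h.png

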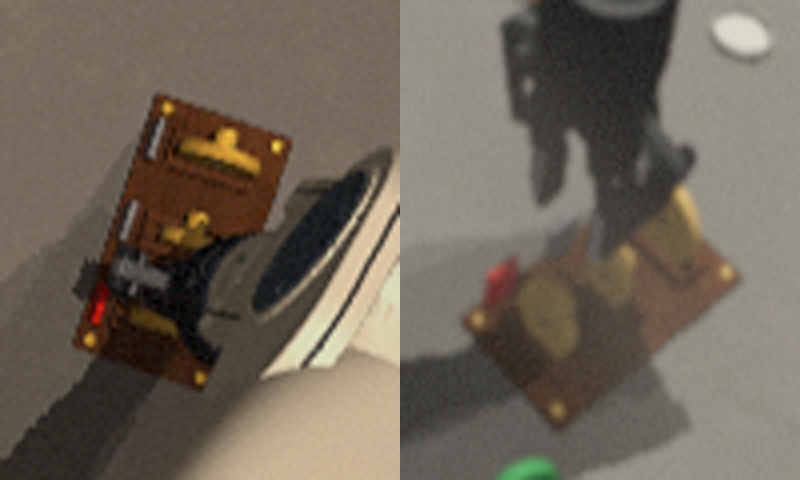

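apply_moves:
  rows: [-0.003,0.002,0.015,0,0,0,0.04,-0.003,0.002,0.03,0,0,0,0.04,-0.003,0.002,0.04,0,0,0,0.04,-0.003,0.002,0.05,0,0,0,0.04,-0.003,0.002,0.06,0,0,0,0.04,-0.003,0.002,0.067,0,0,0,0.04,-0.003,0.002,0.067,0,0,0,0.04]

```text
t: 4.68
tcp_pos: [0.4676, -0.259, 0.0169]
eef_rot: [-2.573, -1.801, 0.0]
contact_force: [-0.4, 0.4, 0.2]
opening: 0.0401
```

```bash
python3 d.py .4668 -.2586 .018 -20.01; python3 -c "
from h import *
s=eyes.snapshot('scene');crop(s,'h3.png',345,210,455,320,6)"
```

```text
t 4.675 tcp [ 0.4676 -0.259   0.0169] F [-0.4  0.4  0.2] open 0.0401 j [-0.66  0.39 -0.38  0.8   0.   -0.31]
shift [ 0.0001 -0.0009 -0.0011] turn [-0.0009 -0.0003 -0.0001]
```

View pics/h3.png

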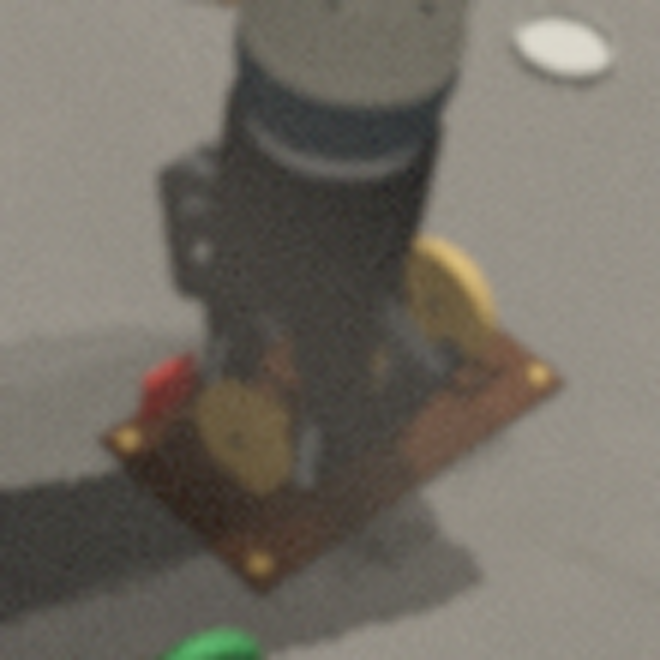

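The fingers straddle the hub behind the tagged disc with no contact, so I'll close on it.

apply_moves:
  rows: [0,0,0,0,0,0,0.008,0,0,0,0,0,0,0.008,0,0,0,0,0,0,0.008,0,0,0,0,0,0,0.008,0,0,-0.01,0,0,0,0.008,0,0,-0.03,0,0,0,0.008,0,0,-0.06,0,0,0,0.008,0,0,-0.06,0,0,0,0.008]
  grip_force: 40

```text
t: 5.72
tcp_pos: [0.4687, -0.2599, 0.0798]
eef_rot: [2.571, 1.8, 0.002]
contact_force: [0.3, 0.5, -2.2]
opening: 0.012
```

```bash
python3 d.py .4 -.11 .15 -20.01; python3 -c "
from h import *
s=eyes.snapshot('scene');crop(s,'h4.png',345,200,455,310,6)"
```

```text
t 5.725 tcp [ 0.4687 -0.2599  0.0798] F [ 0.3  0.5 -2.2] open 0.012 j [-0.66  0.32 -0.29  0.95 -0.   -0.31]
shift [ 0.1172 -0.1156 -0.0708] turn [ 0.0036  0.0013 -0.    ]
```

View pics/h4.png

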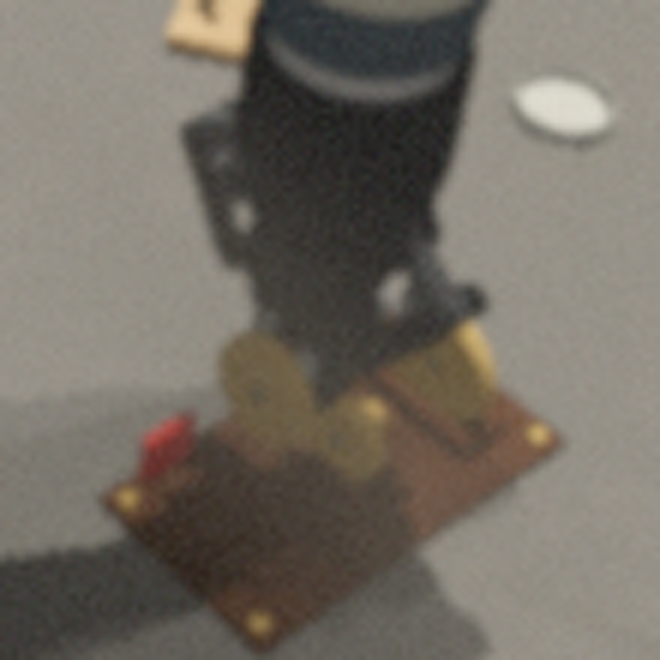

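apply_moves:
  rows: [0,0,-0.05,0,0,0,0.008,0.05,-0.02,-0.1,0,0,0,0.008,0.1,-0.04,-0.1,-0.15,0,0,0.008,0.138,-0.06,-0.1,-0.32,0,0,0.008,0.138,-0.06,-0.1,-0.5,0,0,0.008,0.138,-0.06,-0.1,-0.68,0,0,0.008,0.138,-0.06,-0.1,-0.86,0,0,0.008,0.138,-0.06,-0.1,-1.047,0,0,0.008,0.138,-0.06,-0.1,-1.047,0,0,0.008,0.138,-0.06,-0.1,-1.047,0,0,0.008]

```text
t: 7.02
tcp_pos: [0.4791, -0.1117, 0.2185]
eef_rot: [1.831, 1.28, 0.692]
contact_force: [0.4, -0.0, -0.7]
opening: 0.0118
```

```bash
python3 d.py .46 -.11 .15 -20.01; python3 -c "
from h import *
s=eyes.snapshot('scene');crop(s,'h5.png',260,150,420,310,4)"
```

```text
t 7.025 tcp [ 0.4791 -0.1117  0.2185] F [ 0.4 -0.  -0.7] open 0.0118 j [-0.45 -0.28 -1.04 -0.19  0.08 -0.05]
shift [-0.0049 -0.0675  0.0219] turn [ 0.9928  0.0022 -0.0014]
```

View pics/h5.png

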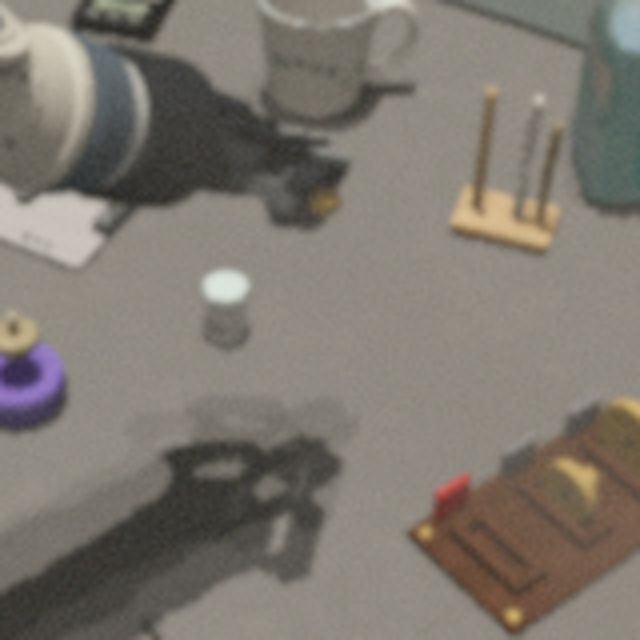

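Joint 3 reached its limit with the tool this close in, so I'll lay the flange down farther out, near (0.58, -0.13).

apply_moves:
  rows: [0.018,-0.027,0.138,0,0,0,0.008,0.018,-0.027,0.138,0,0,0,0.008,0.018,-0.027,0.138,0,0,0,0.008,0.018,-0.027,0.138,0,0,0,0.008,0.018,-0.027,0.138,0,0,0,0.008]

```text
t: 7.7
tcp_pos: [0.5864, -0.1307, 0.1272]
eef_rot: [1.836, 1.282, 0.687]
contact_force: [-0.3, -0.5, -0.2]
opening: 0.0123
```

```bash
python3 d.py .58 -.13 .06 -20.01; python3 -c "
from h import *
s=eyes.snapshot('scene');crop(s,'h6.png',280,150,440,310,4)"
```

```text
t 7.7 tcp [ 0.5864 -0.1307  0.1272] F [-0.3 -0.5 -0.2] open 0.0123 j [-0.36  0.15 -1.04 -0.61  0.01 -0.01]
shift [-0.0014 -0.0595  0.0318] turn [ 0.987   0.0034 -0.002 ]
```

View pics/h6.png

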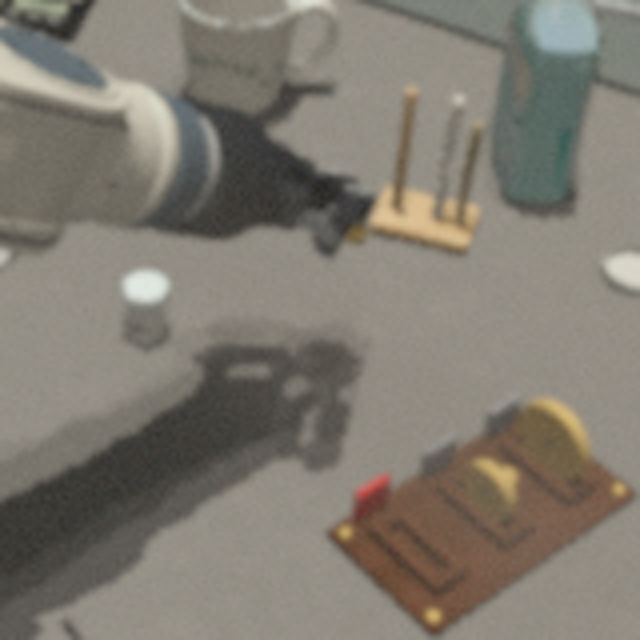

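apply_moves:
  rows: [0.001,-0.02,0.015,0.09,0,0,0.008,0.001,-0.04,0.03,0.09,0,0,0.008,0.001,-0.062,0.046,0.09,0,0,0.008,0.001,-0.062,0.046,0.09,0,0,0.008,0.001,-0.062,0.046,0.09,0,0,0.008]

```text
t: 8.38
tcp_pos: [0.5954, -0.1322, 0.054]
eef_rot: [1.91, 1.333, 0.637]
contact_force: [-0.4, 0.4, -0.9]
opening: 0.0119
```

```bash
python3 d.py .59 -.13 .022 -20.01; python3 -c "
from h import *
s=eyes.snapshot('scene');crop(s,'h7.png',280,150,440,310,4)"
```

```text
t 8.375 tcp [ 0.5954 -0.1322  0.054 ] F [-0.4  0.4 -0.9] open 0.0119 j [-0.36  0.31 -1.04 -0.68  0.   -0.  ]
shift [ 0.0002 -0.0286  0.0155] turn [ 0.8949  0.0039 -0.0025]
```

View pics/h7.png

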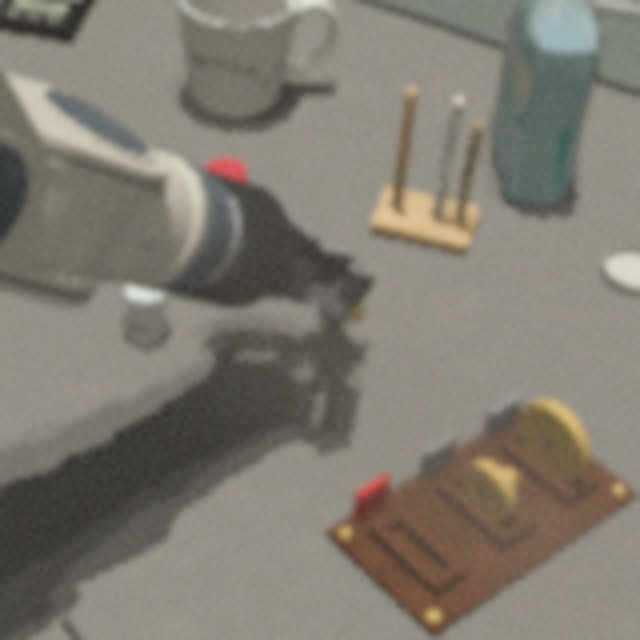

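apply_moves:
  rows: [0,-0.008,0.008,0.04,0,0,0.008,0,-0.016,0.016,0.08,0,0,0.008,0,-0.02,0.02,0.08,0,0,0.008,0,-0.02,0.02,0.08,0,0,0.008]

```text
t: 8.93
tcp_pos: [0.5982, -0.1332, 0.0248]
eef_rot: [1.974, 1.378, 0.591]
contact_force: [-0.6, -0.9, -1.0]
opening: 0.0121
```

```bash
python3 d.py .59 -.13 .022 -20.01; python3 -c "
from h import *
s=eyes.snapshot('scene');crop(s,'h8.png',310,180,410,280,6)"
```

```text
t 8.925 tcp [ 0.5982 -0.1332  0.0248] F [-0.6 -0.9 -1. ] open 0.0121 j [-0.36  0.35 -0.99 -0.58  0.   -0.  ]
shift [ 0.0002 -0.0081 -0.0045] turn [ 0.8144  0.0037 -0.0025]
```

View pics/h8.png

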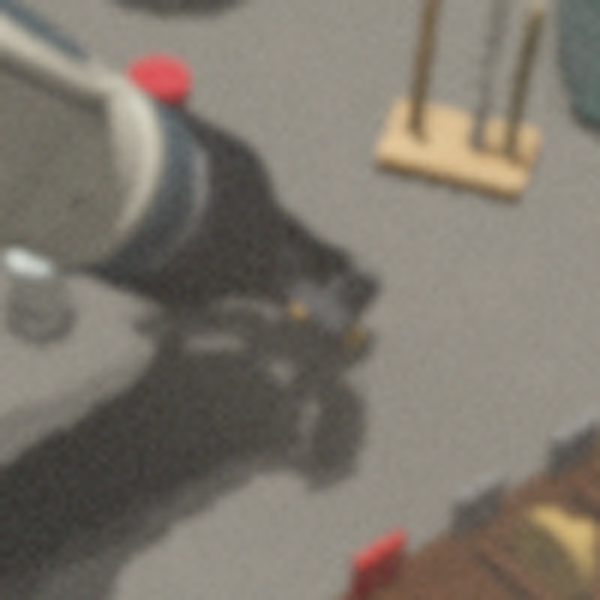

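apply_moves:
  rows: [0,-0.002,0.002,0,0,0,0.008,0,-0.0035,0.0035,0,0,0,0.008,0,-0.0045,0.0045,0,0,0,0.008,0,-0.0045,0.0045,0,0,0,0.008]
  grip_force: 20

```text
t: 9.48
tcp_pos: [0.6008, -0.1341, 0.0218]
eef_rot: [1.967, 1.374, 0.596]
contact_force: [-9.2, 3.2, 24.9]
opening: 0.0116
```

apply_moves:
  rows: [0,0.003,-0.003,0,0,0,0.008,0,0.003,-0.003,0,0,0,0.05,0,0.003,-0.003,0,0,0,0.05,0,0.003,-0.003,0,0,0,0.05,0,0.003,-0.003,0,0,0,0.05]

```text
t: 10.1
tcp_pos: [0.5985, -0.1334, 0.0222]
eef_rot: [1.975, 1.378, 0.591]
contact_force: [0.5, 0.1, -0.1]
opening: 0.0496
```

```bash
python3 d.py .59 -.13 .022 -20.01; python3 -c "
from h import *
s=eyes.snapshot('scene');crop(s,'h9.png',310,180,410,280,6)"
```

```text
t 10.1 tcp [ 0.5985 -0.1334  0.0222] F [ 0.5  0.1 -0.1] open 0.0496 j [-0.36  0.35 -1.   -0.59  0.   -0.  ]
shift [ 0.0002 -0.0064 -0.0066] turn [ 0.8133  0.0038 -0.0026]
```

View pics/h9.png

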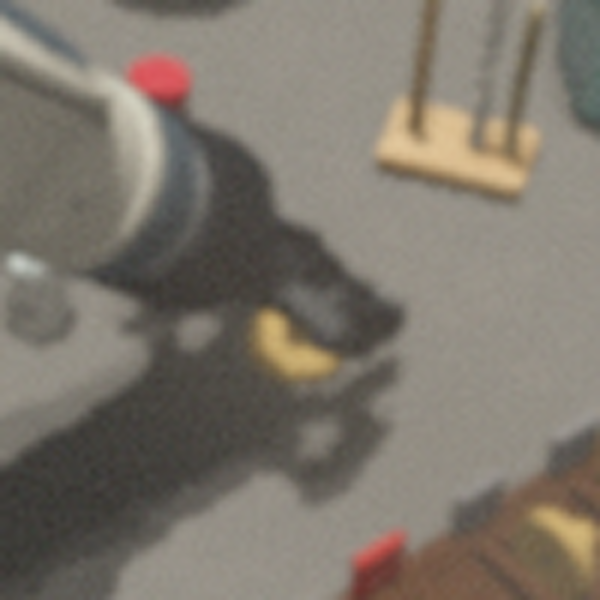

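apply_moves:
  rows: [0,0.02,-0.019,0,0,0,0.05,0,0.045,-0.042,0,0,0,0.05,0,0.073,-0.069,0.15,0,0,0.05,0,0.1,-0.095,0.3,0,0,0.05,0,0.1,-0.095,0.48,0,0,0.05,0,0.1,-0.095,0.66,0,0,0.05,0,0.1,-0.095,0.813,0,0,0.05,0,0.1,-0.095,0.813,0,0,0.05]

```text
t: 11.15
tcp_pos: [0.5989, -0.1332, 0.1615]
eef_rot: [-2.577, -1.797, 0.005]
contact_force: [0.6, 0.1, -0.7]
opening: 0.0503
```

```bash
python3 d.py .575 -.13 .022 -20.01; python3 -c "
from h import *
s=eyes.snapshot('scene');crop(s,'i1.png',290,170,410,290,5)
t=eyes.snapshot('top');crop(t,'i2.png',310,130,430,250,5)
cv2.imwrite('pics/i.png',cv2.resize(np.hstack([cv2.imread('pics/i1.png'),cv2.imread('pics/i2.png')]),(800,400)))
for p in(t,s):
  for q in('disc_a_center',):
    for r in eyes.spot_point(p,q):print(r['score'],r['pixel'],atz(p,r['pixel'][::-1],.004))"
```

```text
t 11.15 tcp [ 0.5989 -0.1332  0.1615] F [ 0.6  0.1 -0.7] open 0.0503 j [-0.35  0.39  0.04  1.22 -0.   -0.  ]
shift [-0.005  -0.0232  0.1395] turn [-0.0023  0.0024 -0.0038]
0.51 [275.9, 401.5] [ 0.50890353 -0.26878084  0.004     ]
0.36 [198.0, 255.9] [0.54257031 0.20849165 0.004     ]
```

View pics/i.png

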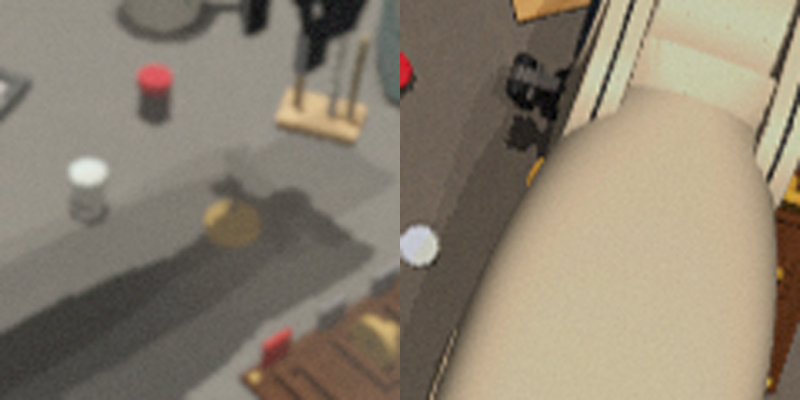

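```bash
python3 -c "
from h import *
s=eyes.snapshot('scene')
c=s['frame'][222:252,340:380,::-1].astype(float);c=np.clip(c*2.0,0,255).astype(np.uint8)
cv2.imwrite('pics/i3.png',cv2.resize(c,None,fx=16,fy=16,interpolation=cv2.INTER_CUBIC))"
```

```text
(no output)
```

View pics/i3.png

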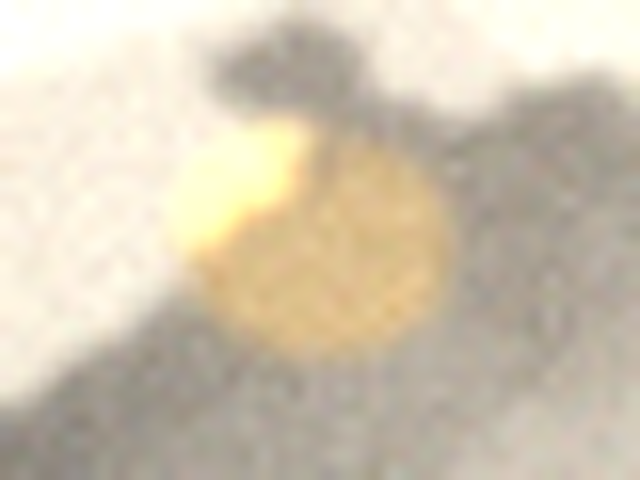

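apply_moves:
  rows: [0.06,-0.03,0,0,0,0,0.05,0.12,-0.06,0,0,0,0,0.05,0.17,-0.1,0,0,0,0,0.05,0.2,-0.13,0,0,0,0,0.05,0.2,-0.13,0,0,0,0,0.05]

```text
t: 12.02
tcp_pos: [0.5429, 0.1029, 0.1607]
eef_rot: [2.57, 1.801, 0.002]
contact_force: [0.7, 0.2, 0.0]
opening: 0.0503
```

```bash
python3 d.py .575 -.13 .022 -20.01; python3 -c "
from h import *
s=eyes.snapshot('scene');crop(s,'j1.png',330,210,380,260,8)
t=eyes.snapshot('top');crop(t,'j2.png',330,150,390,210,8)
cv2.imwrite('pics/j.png',np.hstack([cv2.resize(cv2.imread('pics/j%d.png'%k),(400,400)) for k in(1,2)]))
for p in(t,s):
  for q in('disc_a_center','disc_a'):
    for r in eyes.spot_point(p,q):print(r['score'],r['pixel'],atz(p,r['pixel'][::-1],.004))"
```

```text
t 12.025 tcp [0.5429 0.1029 0.1607] F [0.7 0.2 0. ] open 0.0503 j [ 0.04  0.29 -0.12  1.16 -0.    0.38]
shift [-0.2078  0.1092  0.1393] turn [0.0034 0.0008 0.0011]
0.52 [210.3, 414.1] [ 0.50349793 -0.26772179  0.004     ]
0.71 [188.7, 420.0] [ 0.55850533 -0.28456074  0.004     ]
0.52 [176.7, 361.1] [ 0.59198841 -0.13434592  0.004     ]
0.52 [271.9, 423.6] [ 0.34704637 -0.28701114  0.004     ]
0.47 [211.6, 415.2] [ 0.50013054 -0.27043196  0.004     ]
0.53 [278.4, 371.0] [ 0.46156077 -0.21111499  0.004     ]
0.48 [272.9, 401.9] [ 0.51801685 -0.26569755  0.004     ]
0.83 [268.3, 415.8] [ 0.55021886 -0.28804226  0.004     ]
0.77 [231.8, 366.7] [ 0.59674566 -0.12786692  0.004     ]
0.65 [277.8, 404.1] [ 0.50697206 -0.27641626  0.004     ]
0.49 [328.6, 379.1] [ 0.3489145 -0.2892199  0.004    ]
```

View pics/j.png

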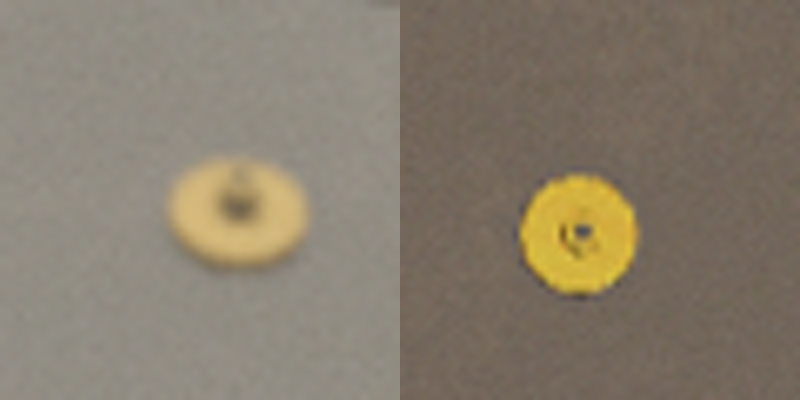

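The flange lies flat with its hub up: the scene crop shows the shaded hub side below a lit top, and the top view shows a ring round the centre. I'll find its centre by colour.

```bash
python3 -c "
from h import *
def seg(p,c0,r0,c1,r1):
  f=p['frame'][r0:r1,c0:c1];h=cv2.cvtColor(f,cv2.COLOR_RGB2HSV)
  m=((h[...,1]>90)&(h[...,0]>12)&(h[...,0]<35)).astype(np.uint8)
  n,l,st,ce=cv2.connectedComponentsWithStats(m);i=1+np.argmax(st[1:,4]);
  cn=max(cv2.findContours((l==i).astype(np.uint8),0,2)[0],key=cv2.contourArea);e=cv2.fitEllipse(cn);return st[i],np.array(e[0])+[c0,r0],e[1]
t=eyes.snapshot('top')
st,c,e=seg(t,335,160,380,210);print(st,c,e,atz(t,c,.006))
s=eyes.snapshot('scene');st,c,e=seg(s,345,222,375,248);print(st,c,e,atz(s,c,.008))
"; python3 d.py .59 -.134 .11 3.45
```

```text
[ 13  16  18  18 258] [356.45597267 184.72049522] (17.344619750976562, 17.615318298339844) [ 0.57144731 -0.12174658  0.006     ]
[  7   9  16  12 156] [359.12428665 236.6808672 ] (11.372313499450684, 16.148120880126953) [ 0.56570359 -0.12148915  0.008     ]
t 12.425 tcp [0.5458 0.0987 0.1597] F [ 0.5  0.2 -0.7] open 0.05 j [ 0.03  0.3  -0.11  1.16 -0.    0.38]
shift [-0.2028  0.1222  0.0502] turn [ 4.000e-04  2.500e-03 -4.148e-01]
```

```bash
python3 d.py .57 -.122 .08 -86.55
```

```text
t 12.425 tcp [0.5458 0.0987 0.1597] F [ 0.5  0.2 -0.7] open 0.05 j [ 0.03  0.3  -0.11  1.16 -0.    0.38]
shift [-0.1984  0.0992  0.0802] turn [0.0021 0.0016 1.156 ]
```

apply_moves:
  rows: [-0.05,0.025,0,0,0,0.18,0.04,-0.1,0.05,0,0,0,0.36,0.04,-0.15,0.075,0.02,0,0,0.54,0.04,-0.198,0.099,0.04,0,0,0.72,0.04,-0.198,0.099,0.08,0,0,0.9,0.04,-0.198,0.099,0.08,0,0,1.08,0.04,-0.198,0.099,0.08,0,0,1.156,0.04,-0.198,0.099,0.08,0,0,1.156,0.04,-0.198,0.099,0.08,0,0,1.156,0.04]

```text
t: 13.55
tcp_pos: [0.57, -0.1209, 0.0802]
eef_rot: [3.138, 0.099, -0.0]
contact_force: [0.2, 0.1, 0.2]
opening: 0.0401
```

```bash
python3 d.py .57 -.122 .0105 -86.55;  python3 -c "
from h import *
s=eyes.snapshot('scene');crop(s,'k1.png',320,180,400,260,5)
t=eyes.snapshot('top');crop(t,'k2.png',320,150,400,230,5)
cv2.imwrite('pics/k.png',np.hstack([cv2.imread('pics/k%d.png'%k) for k in(1,2)]))"
```

```text
t 13.55 tcp [ 0.57   -0.1209  0.0802] F [0.2 0.1 0.2] open 0.0401 j [-0.35  0.4  -0.17  1.   -0.    1.16]
shift [-0.      0.001   0.0697] turn [0.0024 0.0004 0.0029]
```

View pics/k.png

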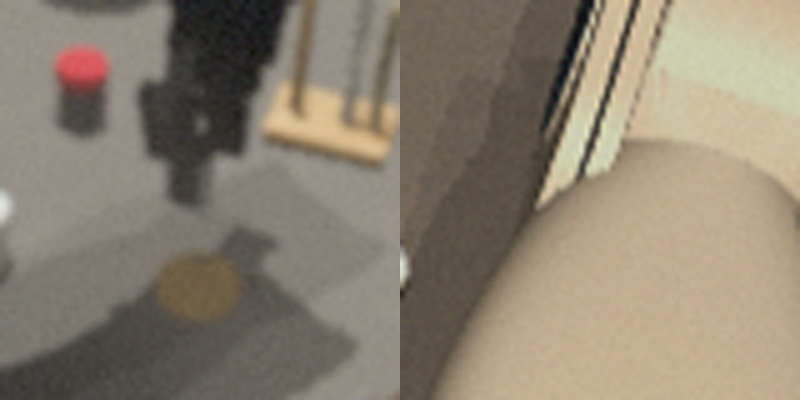

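apply_moves:
  rows: [0,0,0.02,0,0,0,0.04,0,0,0.04,0,0,0,0.04,0,0,0.055,0,0,0,0.04,0,0,0.064,0,0,0,0.04,0,0,0.069,0,0,0,0.04,0,0,0.069,0,0,0,0.04,0,0,0.069,0,0,0,0.008,0,0,0.069,0,0,0,0.008,0,0,0.069,0,0,0,0.008,0,0,0.069,0,0,0,0.008]
  grip_force: 30

```text
t: 14.9
tcp_pos: [0.5703, -0.1208, 0.0119]
eef_rot: [3.137, 0.097, 0.001]
contact_force: [-1.1, -0.4, 6.4]
opening: 0.012
```

```bash
python3 d.py .57 -.122 .08 -86.55;  python3 -c "
from h import *
s=eyes.snapshot('scene');crop(s,'k3.png',320,190,400,260,8)"
```

```text
t 14.9 tcp [ 0.5703 -0.1208  0.0119] F [-1.1 -0.4  6.4] open 0.012 j [-0.35  0.46 -0.27  0.84 -0.    1.16]
shift [-0.0003  0.0014 -0.0681] turn [ 0.0028 -0.0006  0.0017]
```

View pics/k3.png

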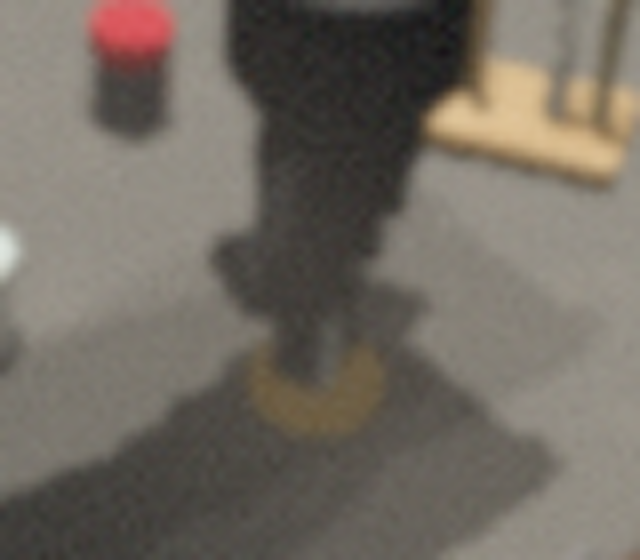

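apply_moves:
  rows: [0,0,-0.03,0,0,0,0.008,0,0,-0.06,0,0,0,0.008,0,0,-0.1,0,0,0,0.008,0,0,-0.1,0,0,0,0.008]

```text
t: 15.45
tcp_pos: [0.5714, -0.1209, 0.1142]
eef_rot: [3.136, 0.097, 0.007]
contact_force: [0.0, 0.2, -1.4]
opening: 0.0122
```

```bash
python3 d.py .5127 .2622 .06 -86.55;  python3 -c "
from h import *
s=eyes.snapshot('scene');crop(s,'k4.png',320,150,400,230,8)"
```

```text
t 15.45 tcp [ 0.5714 -0.1209  0.1142] F [ 0.   0.2 -1.4] open 0.0122 j [-0.35  0.37 -0.12  1.07 -0.    1.16]
shift [-0.0351 -0.3862  0.0523] turn [ 0.0045 -0.0043  0.0017]
```

View pics/k4.png

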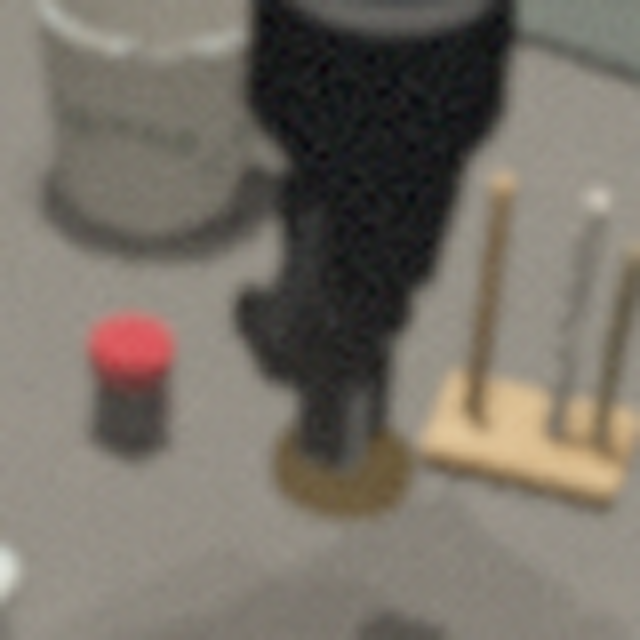

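Held flat with the hub between the fingers. Next I'll carry it over to the front of the narrow lane.

apply_moves:
  rows: [-0.005,-0.06,0,0,0,0,0.008,-0.01,-0.12,0,0,0,0,0.008,-0.016,-0.18,0,0,0,0,0.008,-0.022,-0.24,0,0,0,0,0.008,-0.028,-0.3,0,0,0,0,0.008,-0.035,-0.35,0,0,0,0,0.008,-0.035,-0.386,0.03,0,0,0,0.008,-0.035,-0.386,0.052,0,0,0,0.008,-0.035,-0.386,0.052,0,0,0,0.008,-0.035,-0.386,0.052,0,0,0,0.008]

```text
t: 16.75
tcp_pos: [0.5113, 0.2622, 0.0585]
eef_rot: [3.137, 0.096, -0.001]
contact_force: [-0.0, 0.4, -0.8]
opening: 0.0121
```

```bash
python3 d.py .5127 .2622 .0195 -86.55;  python3 -c "
from h import *
s=eyes.snapshot('scene');crop(s,'l1.png',215,150,305,220,4)
t=eyes.snapshot('top');crop(t,'l2.png',180,150,280,220,4)
cv2.imwrite('pics/l.png',np.hstack([cv2.imread('pics/l%d.png'%k) for k in(1,2)]))"
```

```text
t 16.75 tcp [0.5113 0.2622 0.0585] F [-0.   0.4 -0.8] open 0.0121 j [ 0.33  0.4  -0.22  0.94 -0.    1.84]
shift [ 0.0015 -0.0001  0.039 ] turn [0.0026 0.0008 0.0011]
```

View pics/l.png

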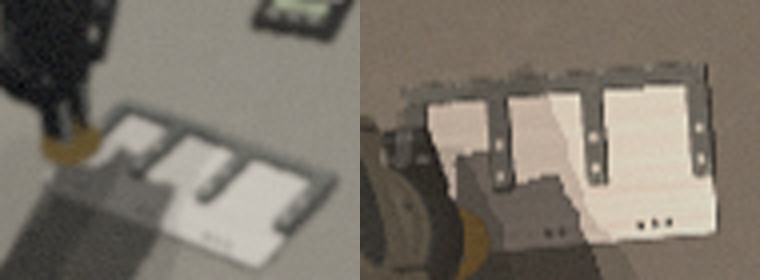

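apply_moves:
  rows: [0,0,0.015,0,0,0,0.008,0,0,0.028,0,0,0,0.008,0,0,0.036,0,0,0,0.008,0,0,0.039,0,0,0,0.008,0,0,0.0395,0,0,0,0.008,0,0,0.0395,0,0,0,0.008]

```text
t: 17.6
tcp_pos: [0.5114, 0.2625, 0.0191]
eef_rot: [3.138, 0.097, 0.0]
contact_force: [-0.9, 0.7, 0.3]
opening: 0.0118
```

```bash
python3 d.py .5127 .2622 .0195 -86.55;  python3 -c "
from h import *
s=eyes.snapshot('scene');crop(s,'l1.png',215,170,305,220,8)"
```

```text
t 17.6 tcp [0.5114 0.2625 0.0191] F [-0.9  0.7  0.3] open 0.0118 j [ 0.33  0.44 -0.28  0.85 -0.    1.84]
shift [ 0.0013  0.0004 -0.0003] turn [ 0.0023 -0.0001  0.0017]
```

View pics/l1.png

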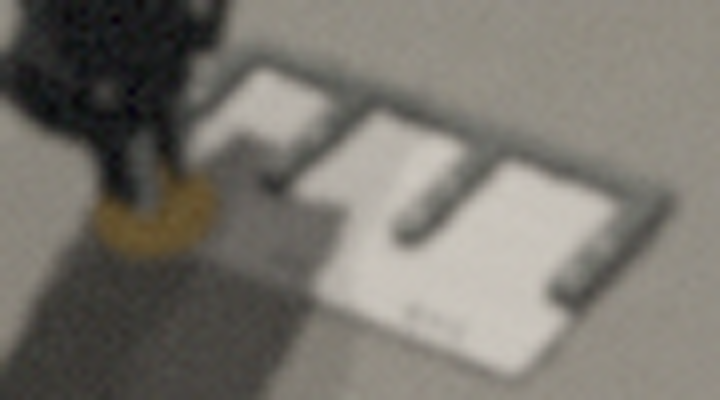

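apply_moves:
  rows: [0.005,0,0,0,0,0,0.008,0.01,0,0,0,0,0,0.008,0.015,0,0,0,0,0,0.008,0.018,0,0,0,0,0,0.008,0.019,0,0,0,0,0,0.008,0.02,0,0,0,0,0,0.008,0.0205,0,0,0,0,0,0.008]

```text
t: 18.52
tcp_pos: [0.5316, 0.2637, 0.0189]
eef_rot: [3.138, 0.097, -0.0]
contact_force: [0.3, -0.4, -1.9]
opening: 0.0119
```

apply_moves:
  rows: [0.001,0,0,0,0,0,0.008,0.002,0,0,0,0,0,0.008,0.003,0,0,0,0,0,0.008,0.003,0,0,0,0,0,0.008]

```text
t: 19.02
tcp_pos: [0.5346, 0.264, 0.0189]
eef_rot: [3.138, 0.097, -0.001]
contact_force: [-0.7, 0.6, -0.8]
opening: 0.0123
```

apply_moves:
  rows: [0.001,0,0,0,0,0,0.008,0.002,0,0,0,0,0,0.008,0.002,0,0,0,0,0,0.008]

```text
t: 19.4
tcp_pos: [0.5355, 0.2641, 0.0186]
eef_rot: [3.138, 0.098, -0.004]
contact_force: [-5.7, 1.8, 0.3]
opening: 0.0121
```

```bash
python3 d.py .5127 .2622 .0195 -86.55;  python3 -c "
from h import *
s=eyes.snapshot('scene');crop(s,'l3.png',215,170,305,220,8)
t=eyes.snapshot('top');crop(t,'l4.png',180,150,280,220,6)"
```

```text
t 19.4 tcp [0.5355 0.2641 0.0186] F [-5.7  1.8  0.3] open 0.0121 j [ 0.32  0.48 -0.22  0.88 -0.    1.83]
shift [-0.0228  0.0005 -0.0008] turn [0.0023 0.0026 0.002 ]
```

View pics/l3.png

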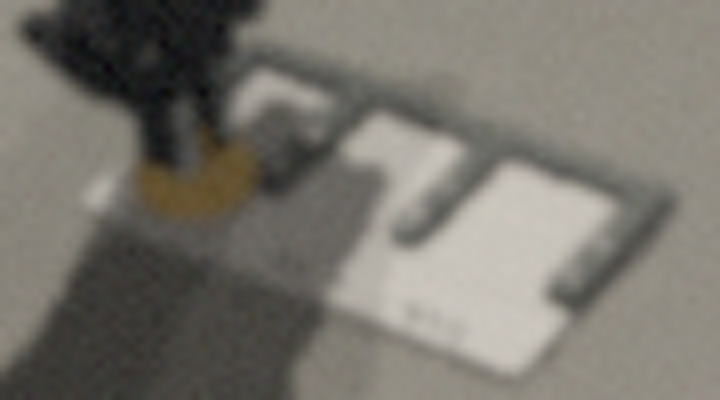

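View pics/l4.png

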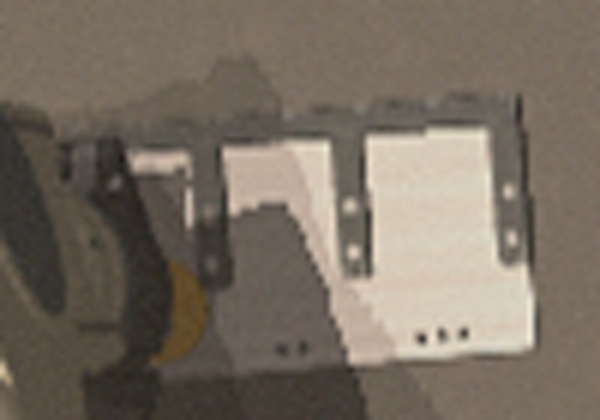

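apply_moves:
  rows: [0.001,-0.0005,0,0,0,0,0.008,0.001,-0.0005,0,0,0,0,0.008]

```text
t: 19.75
tcp_pos: [0.5357, 0.2642, 0.0185]
eef_rot: [3.137, 0.097, -0.006]
contact_force: [-8.2, -1.0, 3.6]
opening: 0.0121
```

Jammed before the mouth at about 8 N, so the flange is larger than 38 mm. The sideways force is balanced near the centre, which calibrates the lane position. I'll back off, lift slightly and move to the middle lane.

apply_moves:
  rows: [-0.008,0.0003,0,0,0,0,0.008,-0.016,0.0003,0,0,0,0,0.008,-0.024,0.0003,-0.004,0,0,0,0.008,-0.024,0.02,-0.006,0,0,0.002,0.008,-0.024,0.04,-0.006,0,0,0.002,0.008,-0.024,0.0566,-0.006,0,0,0.002,0.008,-0.024,0.0566,-0.003,0,0,0.002,0.008,-0.024,0.0566,0,0,0,0.002,0.008,-0.024,0.0566,0,0,0,0.002,0.008]

```text
t: 20.88
tcp_pos: [0.5169, 0.2069, 0.0186]
eef_rot: [3.138, 0.095, -0.002]
contact_force: [-0.2, 0.2, -0.8]
opening: 0.0118
```

```bash
python3 d.py .5127 .2079 .0185 -86.55;  python3 -c "
from h import *
s=eyes.snapshot('scene');crop(s,'m3.png',215,170,305,220,8)"
```

```text
t 20.875 tcp [0.5169 0.2069 0.0186] F [-0.2  0.2 -0.8] open 0.0118 j [ 0.23  0.42 -0.32  0.83 -0.    1.74]
shift [-0.0041 -0.0013  0.0001] turn [0.0025 0.0011 0.    ]
```

View pics/m3.png

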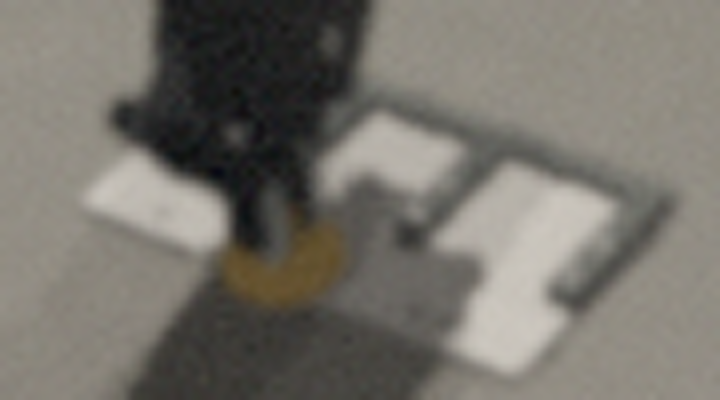

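apply_moves:
  rows: [0.006,0,0,0,0,0,0.008,0.012,0,0,0,0,0,0.008,0.017,0,0,0,0,0,0.008,0.02,0,0,0,0,0,0.008,0.022,0,0,0,0,0,0.008,0.024,0,0,0,0,0,0.008,0.0255,0,0,0,0,0,0.008,0.0265,0,0,0,0,0,0.008]

```text
t: 21.92
tcp_pos: [0.5436, 0.2082, 0.0191]
eef_rot: [3.138, 0.094, -0.0]
contact_force: [0.9, 0.4, -0.5]
opening: 0.012
```

apply_moves:
  rows: [0.001,0,0,0,0,0,0.008,0.002,0,0,0,0,0,0.008,0.003,0,0,0,0,0,0.008,0.004,0,0,0,0,0,0.008,0.004,0,0,0,0,0,0.008]

```text
t: 22.55
tcp_pos: [0.5477, 0.2084, 0.019]
eef_rot: [3.138, 0.094, -0.0]
contact_force: [-0.3, 0.0, -0.9]
opening: 0.012
```

apply_moves:
  rows: [0.001,0,0,0,0,0,0.008,0.002,0,0,0,0,0,0.008,0.0035,0,0,0,0,0,0.008,0.005,0,0,0,0,0,0.008,0.0065,0,0,0,0,0,0.008,0.008,0,0,0,0,0,0.008,0.008,0,0,0,0,0,0.008]

```text
t: 23.42
tcp_pos: [0.5557, 0.2089, 0.019]
eef_rot: [3.138, 0.094, -0.0]
contact_force: [0.7, -0.4, -0.3]
opening: 0.0121
```

apply_moves:
  rows: [0.003,0,0,0,0,0,0.008,0.006,0,0,0,0,0,0.008,0.009,0,0,0,0,0,0.008,0.012,0,0,0,0,0,0.008,0.015,0,0,0,0,0,0.008,0.018,0,0,0,0,0,0.008,0.021,0,0,0,0,0,0.008,0.0235,0,0,0,0,0,0.008,0.0235,0,0,0,0,0,0.008]

```text
t: 24.55
tcp_pos: [0.5792, 0.2103, 0.019]
eef_rot: [3.138, 0.094, -0.0]
contact_force: [0.3, 0.4, -0.4]
opening: 0.012
```

```bash
python3 d.py .5127 .2079 .0185 -86.55;  python3 -c "
from h import *
s=eyes.snapshot('scene');crop(s,'m4.png',215,160,305,220,8)"
```

```text
t 24.55 tcp [0.5792 0.2103 0.019 ] F [ 0.3  0.4 -0.4] open 0.012 j [ 0.21  0.5  -0.17  0.9  -0.    1.72]
shift [-0.0665 -0.0016  0.0005] turn [ 0.0024  0.0003 -0.0004]
```

View pics/m4.png

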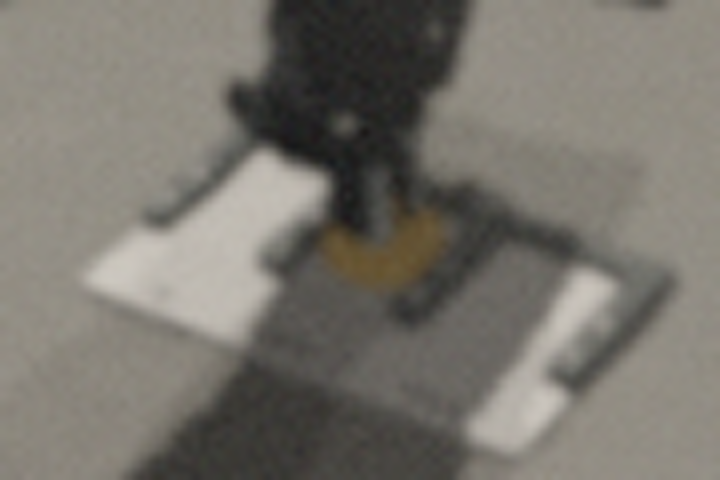

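apply_moves:
  rows: [0.0015,0,0,0,0,0,0.008,0.003,0,0,0,0,0,0.008,0.004,0,0,0,0,0,0.008,0.005,0,0,0,0,0,0.008,0.0055,0,0,0,0,0,0.008,0.0055,0,0,0,0,0,0.008]

```text
t: 25.35
tcp_pos: [0.5841, 0.2106, 0.0189]
eef_rot: [3.138, 0.094, -0.002]
contact_force: [-1.8, 0.0, 0.2]
opening: 0.0118
```

apply_moves:
  rows: [-0.0007,0,0.0007,0,0,0,0.008,-0.0007,0,0.0007,0,0,0,0.03,-0.0007,0,0.0007,0,0,0,0.03,-0.0007,0,0.0007,0,0,0,0.03,-0.0007,0,-0.03,0,0,0,0.03,-0.0007,0,-0.06,0,0,0,0.03,-0.0007,0,-0.1,0,0,0,0.03,-0.0007,0,-0.1,0,0,0,0.03]

```text
t: 26.35
tcp_pos: [0.5855, 0.2112, 0.1223]
eef_rot: [3.139, 0.094, 0.009]
contact_force: [-0.0, -0.0, -0.2]
opening: 0.03
```

apply_moves:
  rows: [0,-0.05,-0.03,0,0,0,0.03,-0.02,-0.1,-0.06,0,0,0,0.03,-0.04,-0.15,-0.06,0,0,0,0.03,-0.06,-0.2,-0.06,0,0,0,0.03,-0.06,-0.2,-0.06,0,0,0,0.03]

```text
t: 26.98
tcp_pos: [0.5098, 0.4101, 0.1774]
eef_rot: [3.137, 0.101, -0.002]
contact_force: [0.7, -1.1, 0.2]
opening: 0.0302
```

```bash
python3 d.py .5127 .2079 .0185 -86.55;  python3 -c "
from h import *
s=eyes.snapshot('scene');crop(s,'n1.png',215,160,305,220,4)
t=eyes.snapshot('top');crop(t,'n2.png',180,150,280,220,4)
crop(s,'n3.png',355,240,445,310,4);crop(t,'n4.png',370,165,470,255,4)
r=lambda k,h:cv2.resize(cv2.imread('pics/n%d.png'%k),(400,h))
cv2.imwrite('pics/n.png',np.vstack([np.hstack([r(1,280),r(2,280)]),np.hstack([r(3,300),r(4,300)])]))"
```

```text
t 26.975 tcp [0.5098 0.4101 0.1774] F [ 0.7 -1.1  0.2] open 0.0302 j [ 0.55  0.46  0.19  1.3  -0.    2.06]
shift [-0.0098  0.2015  0.1594] turn [0.0025 0.0017 0.0042]
```

View pics/n.png

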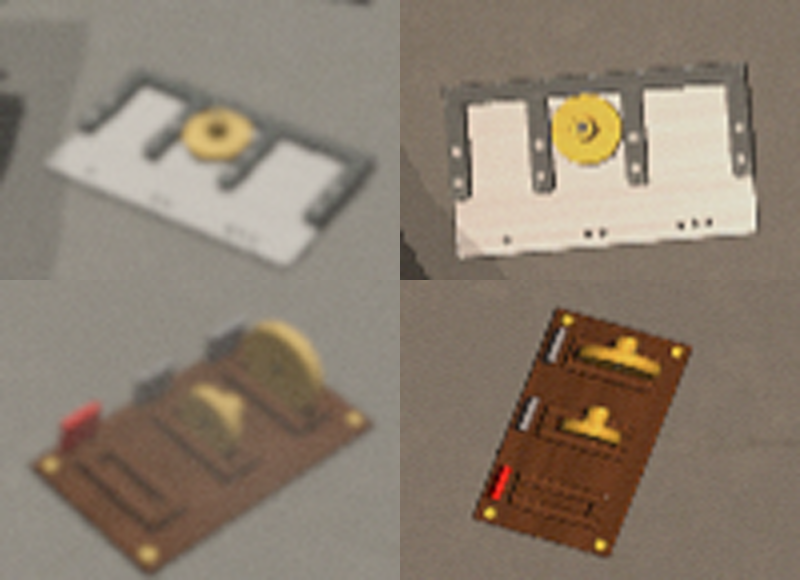

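The flange lies flat and hub up in the two-dot lane against the back stop, and the other two still stand in the rack. I'll let the arm settle and hand in.

apply_moves:
  rows: [0,0,0,0,0,0,0.03,0,0,0,0,0,0,0.03]

```text
t: 27.32
tcp_pos: [0.5127, 0.4059, 0.1784]
eef_rot: [3.138, 0.091, -0.001]
contact_force: [-0.2, 0.3, -0.3]
opening: 0.0301
```

```bash
python3 -c "
from plant import workorder
print(workorder.finish_job())"
```

```text
the job is handed in; nothing more can be done
None
```

The red-tagged flange is the 45 mm one. It now lies flat, hub up, in the middle (two-dot) lane against the back stop, and I handed the job in at about 27 s of the 58 s.

- **Getting it hub up:** I gripped it by the hub, tilted it, laid it on the bare bench and gripped it again from straight above. The tilt could not go as far as I first tried, because joint 3 reached its limit. I laid it farther out and let it drop flat from part tilt. The force read about 25 N as its rim first touched the bench.
- **Narrowest lane:** it jammed with its centre about 8 mm before the mouth, as a 45 mm disc should, with up to about 8 N of pressing.
- **Middle lane:** it went in without measurable force and touched the back stop at about 2 N. I then released it.
- **Last checks:** both cameras show it flat and hub up at that lane's stop, and the other two flanges standing in their slots. The arm is clear of everything and the force reads near zero. I did not look again at the lamp, jars and dowel stand after the last move, but nothing touched them on the way.
- **Disagreements:** the contact with the narrow lane came about 1 mm deeper than my camera fit of the gauge predicted. The two cameras differed by about 5 mm on where the flange lay on the bench. Both are small and did not change the result.

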